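# Stack the processor cooler on the green board

### The job

Build up the cooler on the processor of the green computer board, one part after another from the bottom up: first the copper plate, then the finned heat sink, then the black fan, and last the red guard. Each part lies flat and the same way up as it lies now, centred over the processor with its sides square to the board (any quarter turn will do), and is let go before the next. Leave the white fan where it lies.

Things in the scene. Friction and masses are not known exactly. Their poses are not given: they have to be found in the camera images.
- green_board_chip (a point): top centre of the processor (42 x 42 mm metal lid in a white socket) amid the green circuit board with yellow memory slot, 140 x 140 mm, fixed, its face 9 mm above the bench. This point is 16 mm above the bench; z up, x and y along the board's sides. Within 55 mm of it nothing else rises over 11 mm above the bench; connectors at the edges rise to 20 mm. The cooler is built on this one.
- blue_board_chip (a point): top centre of the processor (42 x 42 mm metal lid in a white socket) amid the blue circuit board with white memory slot, 140 x 140 mm, fixed, its face 9 mm above the bench. This point is 16 mm above the bench; z up, x and y along the board's sides. Within 55 mm of it nothing else rises over 11 mm above the bench; connectors at the edges rise to 20 mm. Not to be used.
- copper_mid (a point): copper plate, a plain solid copper-coloured slab 50 x 50 mm, 14 mm thick, about 0.3 kg, lying flat on the bench. The point is its centre, half-way up; z up, x and y along its sides. It can be gripped across either pair of its sides.
- heatsink_mid (a point): aluminium heat sink 50 x 50 mm, 24 mm high, lying with its 5 mm solid base down and seven upright fins (along its x axis) on top, about 0.09 kg. The point is its centre, half-way up; z up, x and y along its sides. It can be gripped across either pair of its sides.
- black_fan_mid (a point): cooling fan with a black square frame 50 x 50 mm, 20 mm high, grey hub and blades, lying flat, open side up, about 0.05 kg. The point is its centre, half-way up; z up, x and y along its sides. It can be gripped across either pair of its sides.
- guard_mid (a point): fan guard, a red plastic square grille 50 x 50 mm, 9 mm thick, lying flat on the bench, about 0.025 kg. The point is its centre, half-way up; z up, x and y along its sides. It can be gripped across either pair of its sides.
- white_fan_mid (a point): the same kind of fan, 50 x 50 mm and 20 mm high, but all white: a bystander to be left where it lies. The point is its centre, half-way up; z up, x and y along its sides.
There are look-alikes about, which are no part of the job. Of the things that look like the part that bears guard_mid, take the one that is farthest to the robot's right at the start.

How it is judged (in metres and radians):
On the way, in this order (a step that is already met when the one before it is completed fails the run):
1. the copper plate on the processor, centred, square and let go, with all that was placed before still in place (horizontal distance between copper_mid and green_board_chip below 0.012 m and z of copper_mid in the frame of green_board_chip between 0.003 and 0.011 m and angle between copper_mid's own z axis and vertical below 0.1 rad and (angle between the x axis of copper_mid and the x axis of green_board_chip, either way round below 0.22 rad or angle between the x axis of copper_mid and the y axis of green_board_chip, either way round below 0.22 rad) and contact force between the fingers and copper below 0.1 N and linear speed of copper below 0.02 m/s), for 0.2 s.
2. the finned heat sink on the copper plate, centred, square and let go, with all that was placed before still in place (all of step 1 and horizontal distance between heatsink_mid and green_board_chip below 0.012 m and z of heatsink_mid in the frame of green_board_chip between 0.022 and 0.03 m and angle between heatsink_mid's own z axis and vertical below 0.1 rad and (angle between the x axis of heatsink_mid and the x axis of green_board_chip, either way round below 0.22 rad or angle between the x axis of heatsink_mid and the y axis of green_board_chip, either way round below 0.22 rad) and contact force between the fingers and heatsink below 0.1 N and linear speed of heatsink below 0.02 m/s), for 0.2 s.
3. the black fan on the heat sink, centred, square and let go, with all that was placed before still in place (all of step 2 and horizontal distance between black_fan_mid and green_board_chip below 0.012 m and z of black_fan_mid in the frame of green_board_chip between 0.044 and 0.052 m and angle between black_fan_mid's own z axis and vertical below 0.1 rad and (angle between the x axis of black_fan_mid and the x axis of green_board_chip, either way round below 0.22 rad or angle between the x axis of black_fan_mid and the y axis of green_board_chip, either way round below 0.22 rad) and contact force between the fingers and black_fan below 0.1 N and linear speed of black_fan below 0.02 m/s), for 0.2 s.
4. the red guard on the fan, centred, square and let go, with all that was placed before still in place (all of step 3 and horizontal distance between guard_mid and green_board_chip below 0.012 m and z of guard_mid in the frame of green_board_chip between 0.0585 and 0.0665 m and angle between guard_mid's own z axis and vertical below 0.1 rad and (angle between the x axis of guard_mid and the x axis of green_board_chip, either way round below 0.22 rad or angle between the x axis of guard_mid and the y axis of green_board_chip, either way round below 0.22 rad) and contact force between the fingers and guard below 0.1 N and linear speed of guard below 0.02 m/s), for 0.2 s.
At the end, for the whole second after the job is handed in: Copper plate, heat sink, black fan, red guard stand in this order from the bottom on the green board's processor, each within 12 mm of its centre, within 4 mm of its own height, tilted under 0.1 rad, within 0.22 rad of square to the board (any quarter turn), released, at rest (all of step 4); the robot touches nothing.
It fails at once if the white fan is moved by more than 25 mm (distance of white_fan_mid from where it was at the start of the episode above 0.025 m).
It also fails if it takes over 109 s, if anything falls off the work surface, if the arm or the gripper's body presses on something with over 40 N, if the wrist force passes 120 N, or if a joint passes its speed limit or range.

### The arm

A 7-joint arm with a two-finger parallel gripper is mounted at the origin on the work surface. World frame = base frame: x ahead of the robot, y to its left, z up, the work surface at z = 0. Lengths are in mm, angles in rad, forces in N, time in s.
With the tool pointing down it reaches from about 425 to 800 mm from the base axis. Payload 8.3 kg.
Tool frame: the origin (TCP) lies midway between the tips of the shut fingers; the grasp point (between the pads) lies 19 mm behind it (env.pinch_z is the z of the grasp point in the tool frame, in mm); z points along the fingers, y is the line along which they close (so a half turn about z gives the same grasp; the last joint's range is limited). The gripper opens to 85 mm and grips with 20 to 120 N. Pads are 22 mm wide; open, the fingers measure 114 mm over their backs; the gripper's body (76 mm by 85 mm) begins 54 mm behind the grasp point. The pads swing forward as they close: fully open they stand 13 mm farther back than shut.
Start: joints at [-0.063, 0.383, 0.016, 1.37, -0.006, 1.388, -0.046], TCP at [624.982, 0.047, 231.279] pointing down, gripper open.
Joint ranges: [-2.95, 2.95], [-0.25, 2.06], [-1.52, 1.56], [0.18, 2.33], [-1.44, 4.58], [0.02, 2.06], [-3.01, 3.01]. Speed limits (rad/s): [2.39, 2.39, 3.01, 3.01, 3.14, 3.14, 3.14].

### API

Orientations are given as a unit quaternion [w, x, y, z].
In Python, from bench import env, hand, eyes gives the robot as it stands. Calls block until the motion is done:
- env.move_to(position, orientation): joint-space move of the TCP to a pose.
- env.line_to(position, frame=None, max_speed=150, force_limit=None): straight line of the TCP; frame=None keeps the orientation; max_speed is the mean speed in mm/s. With force_limit (N) it stops when the force on the tool has changed by that much, and returns True; else False.
- env.movej(angles): joint-space move.
- hand.move_gripper(opening): finger opening in mm; the grip force is fixed at half the most; returns when the fingers have stopped.
- env.wait(seconds).
- env.ik(position, orientation): joint angles nearest the present ones, or None.
- env.sense(): the state.
- eyes.read_camera(name): name is "scene" or "side" or "wrist"; returns the picture (400x640x3 uint8, red, green, blue); there is no depth.
- eyes.get_calibration(name): a dict with "fx", "fy", "cx", "cy" (pixels), "k1" (the pictures are not rectified: a ray, as slopes to the right and down, at radius r is drawn at 1 + k1 r^2 times it, then the intrinsics apply), "extrinsics" (4x4, takes a point from camera to world coordinates). Camera axes: x right, y down, z forward; pixel columns grow to the right and rows downward; lengths in mm; the calibration is good to about 2 mm. A picture is of the moment at which its call begins: read the wrist's pose just before it. get_calibration takes no time and is no camera call; for the wrist camera it gives the pose at the moment of the call.
A pose or a line that the arm cannot do raises env.Unreachable and nothing moves.
- env.hand_in(): hands the job in; it is judged then, once.
The state is a dict: "t": time; "q": joint angles; "joint_velocities": joint speeds; "joint_torque": joint torques, N m; "eef_pos": TCP position; "orientation": TCP orientation; "ft_force": force on the tool from outside, world axes, zero at the start; "moment": the same for the moment, N m; "gripper_width": finger opening in mm; "gripper_force": force on a finger pad.
Only numpy, scipy, OpenCV 4.12 (cv2) and the standard library are available. Lean on these libraries where they do the work, as an engineer would, in place of code of your own. Each camera call takes 0.05 s, during which the arm holds its last target. There are 200 camera calls.

## Working session

There is one attempt and no reset: what is moved stays moved. The work goes in short steps, each a Python script; the robot and the scene stay as the last script left them, time stands still between calls to the robot, and variables do not carry over. Pictures are saved under pics/ and viewed, at most 14 in all, crops included, and the job is handed in when it is done.

```bash
ls; mkdir -p pics; python3 - <<'E'
from bench import env,hand,eyes
import cv2
for n in ("scene","side","wrist"):
    im=eyes.read_camera(n); cv2.imwrite(f"pics/{n}0.png",im[:,:,::-1])
    c=eyes.get_calibration(n); print(n,c)
print(env.sense()['t'],env.pinch_z)
E
```

```text
pics
scene {'fx': 395.9743711124738, 'fy': 395.9743711124738, 'cx': 317.8534900006762, 'cy': 195.04789487183612, 'k1': -0.028319393847981197, 'extrinsics': array([[ 4.18572912e-01,  5.57531428e-01, -7.16906845e-01,
         1.23377892e+03],
       [ 9.08004581e-01, -2.41255273e-01,  3.42525290e-01,
        -3.38381852e+02],
       [ 1.80110569e-02, -7.94326507e-01, -6.07224013e-01,
         6.08469589e+02],
       [ 0.00000000e+00,  0.00000000e+00,  0.00000000e+00,
         1.00000000e+00]])}
side {'fx': 498.8353136685897, 'fy': 498.8353136685897, 'cx': 324.6015164344715, 'cy': 198.82800431865488, 'k1': -0.1318288183040937, 'extrinsics': array([[ 9.99395611e-01, -2.84920546e-02,  1.99151988e-02,
         5.41022765e+02],
       [-3.22643951e-02, -5.47030112e-01,  8.36490924e-01,
        -9.73860399e+02],
       [-1.29391316e-02, -8.36627910e-01, -5.47618772e-01,
         6.84038551e+02],
       [ 0.00000000e+00,  0.00000000e+00,  0.00000000e+00,
         1.00000000e+00]])}
wrist {'fx': 348.046453037858, 'fy': 348.046453037858, 'cx': 323.90353976500745, 'cy': 201.99909847524853, 'k1': -0.020350370585979653, 'extrinsics': array([[ 9.99998706e-01,  1.16513890e-03, -1.10893283e-03,
         6.24049025e+02],
       [ 7.65675105e-04, -9.51108757e-01, -3.08855220e-01,
         7.76488860e+01],
       [-1.41457496e-03,  3.08853972e-01, -9.51108418e-01,
         3.73079896e+02],
       [ 0.00000000e+00,  0.00000000e+00,  0.00000000e+00,
         1.00000000e+00]])}
0.15 -18.700000000000003
```

View pics/scene0.png

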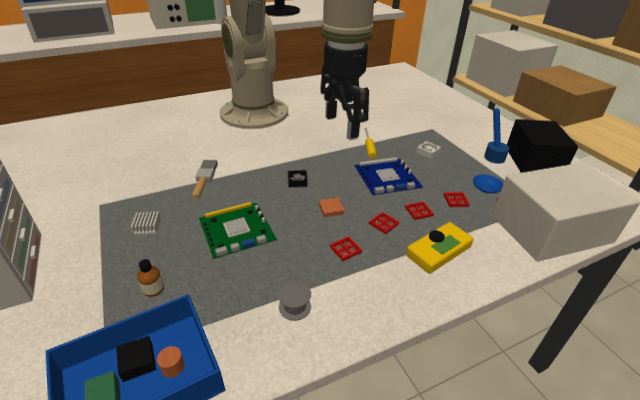

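View pics/side0.png

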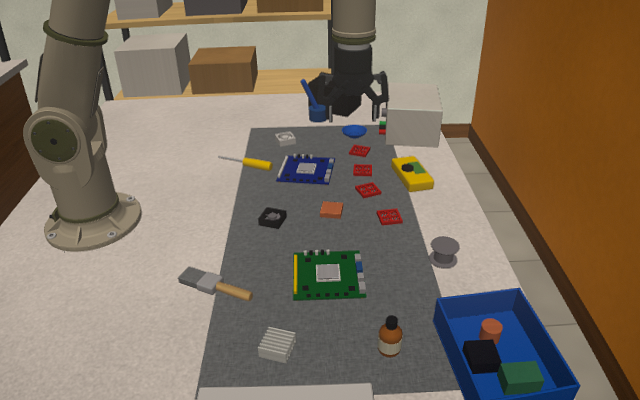

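View pics/wrist0.png

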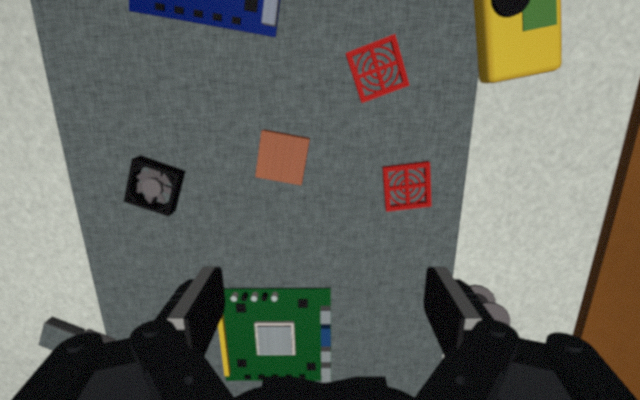

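The scene shows four red guards: side (390,217), (368,190), (363,170) and (360,151). The robot's right is −y, towards the side camera, so the guard meant should be side (390,217) = scene (346,248) = wrist (407,186). The green board is at wrist (275,335), copper at (282,157), the black fan at (154,186), and the heat sink at side (277,344).

```bash
cat > h.py <<'E'
import numpy as np, cv2
from scipy.spatial.transform import Rotation as Ro
HSV={'red':[((0,130,70),(6,255,255)),((172,130,70),(180,255,255))],'copper':[((4,80,90),(16,190,255))],
 'bright':[((0,0,135),(180,60,255))],'black':[((0,0,0),(180,255,52))]}
def K(c): return np.array([[c['fx'],0,c['cx']],[0,c['fy'],c['cy']],[0,0,1]])
def cast(px,c,z):
    # k1 multiplies undistorted radius: the OpenCV model
    n=cv2.undistortPoints(np.float64(px).reshape(-1,1,2),K(c),np.array([c['k1'],0,0,0,0])).reshape(-1,2)
    E=c['extrinsics']; d=np.c_[n,np.ones(len(n))]@E[:3,:3].T; o=E[:3,3]
    return (o+d*((z-o[2])/d[:,2])[:,None])[:,:2]
def pix(p,c):
    E=np.linalg.inv(c['extrinsics']); r=cv2.Rodrigues(E[:3,:3])[0]
    return cv2.projectPoints(np.float64(p).reshape(1,3),r,E[:3,3],K(c),np.array([c['k1'],0,0,0,0]))[0].ravel()
def find(bgr,c,col,near,z,amin=150,close=5):
    """blob of that colour nearest to pixel `near`; centre mm, side angle (mod 90deg), sizes; z = mid height"""
    h=cv2.cvtColor(bgr,cv2.COLOR_BGR2HSV)
    m=sum(cv2.inRange(h,np.array(a),np.array(b)) for a,b in HSV[col])
    m=cv2.morphologyEx(m,cv2.MORPH_CLOSE,np.ones((close,close)))
    m=cv2.morphologyEx(m,cv2.MORPH_OPEN,np.ones((3,3)))
    cs=[k for k in cv2.findContours(m,cv2.RETR_EXTERNAL,cv2.CHAIN_APPROX_NONE)[0] if amin<cv2.contourArea(k)<12000]
    k=min(cs,key=lambda k:np.hypot(*(k.reshape(-1,2).mean(0)-near)))
    (x,y),s,a=cv2.minAreaRect(np.float32(cast(k,c,z)))
    return np.array([x,y]),np.deg2rad(a),np.round(s,1),k.reshape(-1,2).mean(0).round()
def quat(phi):
    y=np.array([np.cos(phi),np.sin(phi),0]); z=np.array([0,0,-1.]); x=np.cross(y,z)
    q=Ro.from_matrix(np.c_[x,y,z]).as_quat(); return [q[3],q[0],q[1],q[2]]
def near90(a,ref): return a+np.pi/2*np.round((ref-a)/(np.pi/2))
E
python3 - <<'E'
from bench import env,hand,eyes
from h import *
s=env.sense();q=s['orientation'];M=Ro.from_quat([q[1],q[2],q[3],q[0]]).as_matrix();print('tool y',M[:,1].round(3))
im={n:cv2.imread(f'pics/{n}0.png') for n in('scene','side','wrist')};c={n:eyes.get_calibration(n) for n in im}
for name,cam,col,px,z in [('chip','wrist','bright',(275,339),16),('chip','side','bright',(328,272),16),('copper','wrist','copper',(282,157),7),('fan','wrist','black',(154,186),10),
  ('guard','wrist','red',(407,186),4.5),('guard','side','red',(390,217),4.5),('g2','side','red',(368,190),4.5),('g3','side','red',(363,170),4.5),('g4','side','red',(360,151),4.5),
  ('sink','side','bright',(277,344),12),('sink','scene','bright',(145,222),12)]:
    r=find(im[cam],c[cam],col,px,z,close=9 if name=='sink' else 5); print(name,cam,r[0].round(1),round(r[1],3),r[2],r[3])
a=im['side'][130:250,300:440]; b=im['wrist'][20:240,320:460]
cv2.imwrite('pics/guards.png',np.hstack([cv2.resize(a,(420,360)),cv2.resize(b,(229,360))]))
E
```

```text
tool y [ 1.     0.    -0.002]
chip wrist [ 562.5 -217. ] 0.005 [48.2 46.7] [275. 338.]
chip side [ 562.6 -222. ] 1.553 [50.8 46.4] [327. 272.]
copper wrist [578.6   8.4] 1.386 [52.1 51.2] [282. 157.]
fan wrist [438.6 -22.1] 1.219 [57.1 56.3] [153. 185.]
guard wrist [714.9 -24. ] 0.123 [51.2 51.6] [407. 186.]
guard side [715.2 -18.9] 0.129 [51.6 61.5] [389. 216.]
g2 side [677.5 101.8] 0.369 [54.8 60.9] [368. 190.]
g3 side [672.5 205. ] 1.46 [61.8 49.2] [362. 170.]
g4 side [674.5 318.1] 1.196 [62.7 52.6] [359. 150.]
sink side [ 470.1 -390.3] 1.259 [51.4 55.1] [277. 340.]
sink scene [ 463.9 -403.9] 1.251 [57.1 73.8] [145. 222.]
```

View pics/guards.png

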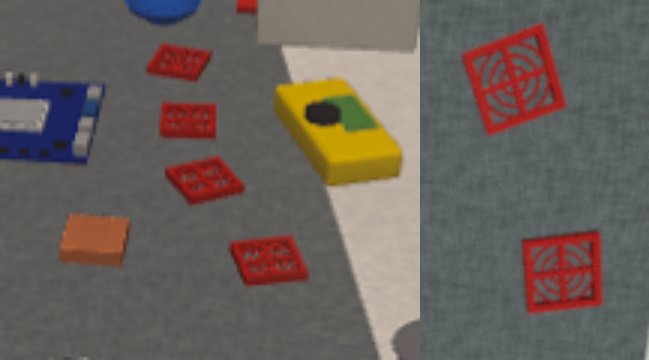

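The four candidates in side pixels are (389,216), (368,190), (362,170) and (359,150), at y = −24, 102, 205 and 318 mm. The crop shows all four are alike, so the guard is the one at y = −24, farthest right. I start with the copper plate.

```bash
cat > act.py <<'E'
from bench import env,hand,eyes
from h import *
import json
def look(xy,z,col,phi,close=5,tag=None,h=150):
    env.move_to([*xy,h],quat(phi)); env.wait(0.2)
    c=eyes.get_calibration('wrist'); im=eyes.read_camera('wrist')[:,:,::-1].copy()
    if tag: cv2.imwrite(f'pics/{tag}.png',im)
    r=find(im,c,col,pix([*xy,z],c),z,400,close); a=near90(r[1],phi)
    print('look',r[0].round(1),round(a,3),r[2],r[3],'t',round(env.sense()['t'],1)); return r[0],a
def pick(xy,phi,z):
    hand.move_gripper(66); env.move_to([*xy,60],quat(phi))
    print('touch',env.line_to([*xy,z],max_speed=100,force_limit=12))
    hand.move_gripper(40); s=env.sense(); print('grip',s['gripper_width'],s['gripper_force'],s['eef_pos'])
    env.line_to([*xy,150],max_speed=200); print('held',env.sense()['gripper_width']); return s['eef_pos'][2]
def place(xy,phi,z,top):
    env.move_to([*xy,top],quat(phi)); env.line_to([*xy,z+8],max_speed=120)
    print('touch',env.line_to([*xy,z-1.5],max_speed=25,force_limit=6),env.sense()['eef_pos'],z)
    hand.move_gripper(64); env.wait(0.3); env.line_to([*xy,top],max_speed=150); print('t',env.sense()['t'])
E
python3 - <<'E'
from act import *
b,ba=look((562,-218),16,'bright',0,tag='chip1'); json.dump([*b,ba],open('chip.json','w'))
p,a=look((578.6,8.4),7,'copper',-.185)
z=pick(p,a,1); place(b,near90(ba,a),z+16,150)
cv2.imwrite('pics/p1.png',eyes.read_camera('wrist')[:,:,::-1])
E
```

```text
look [ 561.9 -218.5] 0.004 [48.8 48.3] [323. 190.] t 1.4
look [579.    8.4] -0.187 [51.6 51.3] [324. 181.] t 2.5
touch False
grip 48.30286851338037 62.866759300231934 [579.97680988   8.35701703   2.43327709]
held 48.1668726556353
touch True [ 562.22160766 -218.65147681   18.45234304] 18.433277091240765
t 9.325
```

View pics/p1.png

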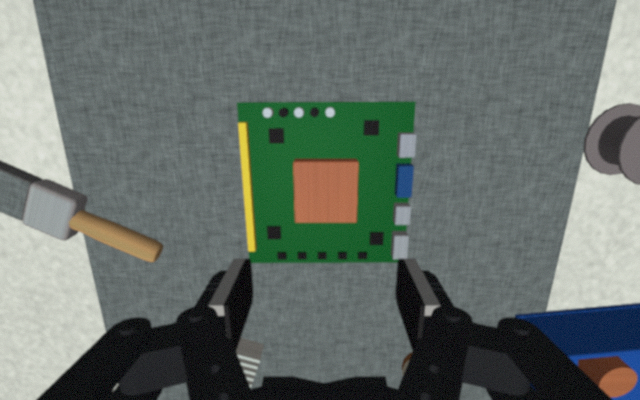

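The copper plate sits square and centred on the processor, at (325,191). Next is the heat sink.

```bash
python3 - <<'E'
from act import *
x,y,ba=json.load(open('chip.json'))
p,a=look((468,-394),12,'bright',-.31,close=13,tag='sink1')
if np.hypot(*(p-[468,-394]))<14:
    z=pick(p,a,1.5); place((x,y),near90(ba,a),z+30,170)
    cv2.imwrite('pics/p2.png',eyes.read_camera('wrist')[:,:,::-1])
else: print("CHECK")
E
ls pics
```

```text
look [ 467.1 -405.9] -0.33 [52.4 51.7] [326. 201.] t 10.4
touch False
grip 48.338989273182726 62.567591071128845 [ 467.99522751 -406.61310202    2.97610202]
held 48.636657115616515
touch True [ 562.17883649 -218.55221796   32.90325725] 32.9761020188905
t 17.15
chip1.png
guards.png
p1.png
p2.png
scene0.png
side0.png
sink1.png
wrist0.png
```

View pics/p2.png

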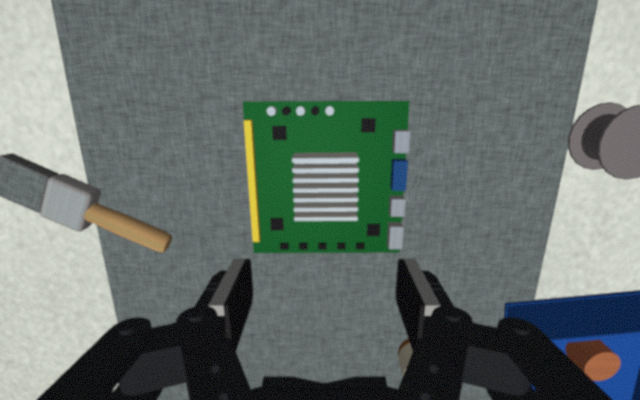

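The heat sink sits square and centred on the copper, at (325,188). Next is the black fan.

```bash
python3 - <<'E'
from act import *
x,y,ba=json.load(open('chip.json'))
p,a=look((438.6,-22.1),10,'black',-.35,close=9,tag='fan1')
if np.hypot(*(p-[438.6,-22.1]))<14:
    z=pick(p,a,1.5); place((x,y),near90(ba,a),z+54,190)
    cv2.imwrite('pics/p3.png',eyes.read_camera('wrist')[:,:,::-1])
else: print("CHECK")
E
```

```text
look [439.2 -22.3] -0.351 [53.9 50.9] [324. 184.] t 18.4
touch False
grip 48.27263682158646 62.20946431159973 [440.22314579 -22.28522221   2.76114954]
held 48.586838107728944
touch True [ 562.20807156 -218.60416137   56.83759365] 56.761149542737975
t 25.1
```

View pics/p3.png

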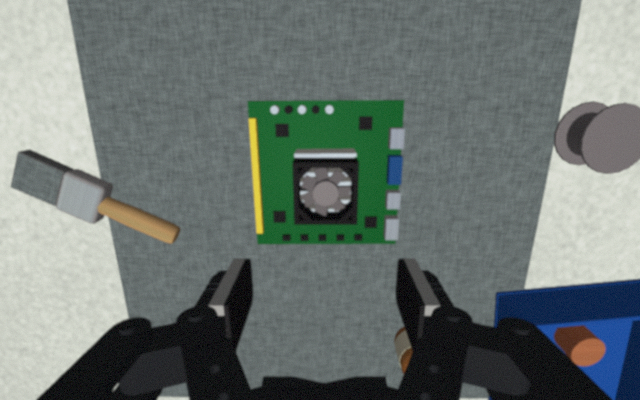

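```bash
python3 - <<'E'
from act import *
x,y,ba=json.load(open('chip.json')); c=eyes.get_calibration('wrist'); im=cv2.imread('pics/p3.png')
for n,z in(('fan top',74),('fan bottom',54),('sink top',54),('sink bot',30)):
    print(n,[pix([x+dx,y+dy,z],c).round(0) for dx,dy in((-25,25),(25,-25))])
r=find(im,c,'black',(325,190),64,400,9);print(r)
E
```

```text
fan top [array([293., 163.]), array([357., 225.])]
fan bottom [array([295., 158.]), array([355., 217.])]
sink top [array([295., 158.]), array([355., 217.])]
sink bot [array([297., 153.]), array([353., 208.])]
(array([ 561.18023682, -218.76629639]), np.float64(0.005632844739545491), array([50.6, 53.3]), array([325., 191.]))
```

```bash
python3 -c "
import cv2;cv2.imwrite('pics/p3c.png',cv2.resize(cv2.imread('pics/p3.png')[130:250,260:390],None,fx=4.5,fy=4.5))"
```

```text
(no output)
```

View pics/p3c.png

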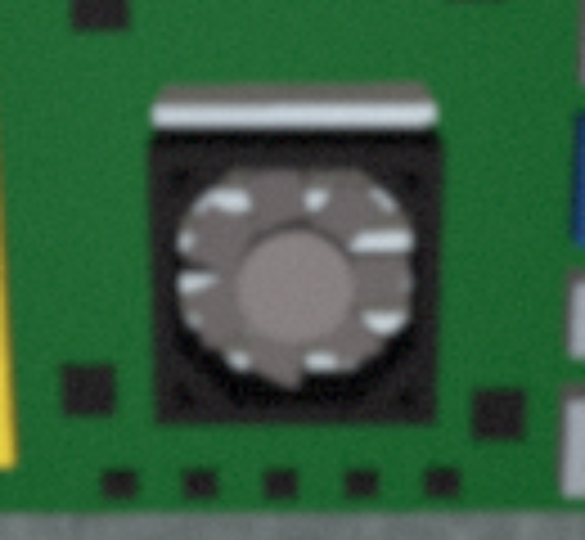

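The fan is measured at (561.2, −218.8), within 1 mm of the chip centre. The sink edge shows about 5 mm off in +y, which is within tolerance. Now the guard.

```bash
python3 - <<'E'
from act import *
x,y,ba=json.load(open('chip.json'))
p,a=look((714.9,-24),4.5,'red',.123,tag='guard1')
if np.hypot(*(p-[714.9,-24]))<14:
    z=pick(p,a,-0.8); place((x,y),near90(ba,a),z+74,200)
    c=eyes.get_calibration('wrist'); im=eyes.read_camera('wrist')[:,:,::-1].copy(); cv2.imwrite('pics/p4.png',im)
    print(find(im,c,'red',pix([x,y,78],c),78.5,400))
    env.move_to([600,50,230],quat(0)); cv2.imwrite('pics/s4.png',cv2.resize(eyes.read_camera('side')[200:340,240:420,::-1],None,fx=4,fy=4))
else: print("CHECK")
E
```

```text
look [714.1 -23.9] 0.12 [50.7 51.2] [324. 180.] t 26.4
touch False
grip 47.968560990300716 62.26836562156677 [715.27145998 -23.98664568   0.89642639]
held 47.90068538270612
touch True [ 562.18834765 -218.6098615    74.7952941 ] 74.89642639387102
t 33.1
(array([ 561.32098389, -218.34465027]), np.float64(0.0054185055247266975), array([50.2, 50.9]), array([325., 192.]))
```

View pics/s4.png

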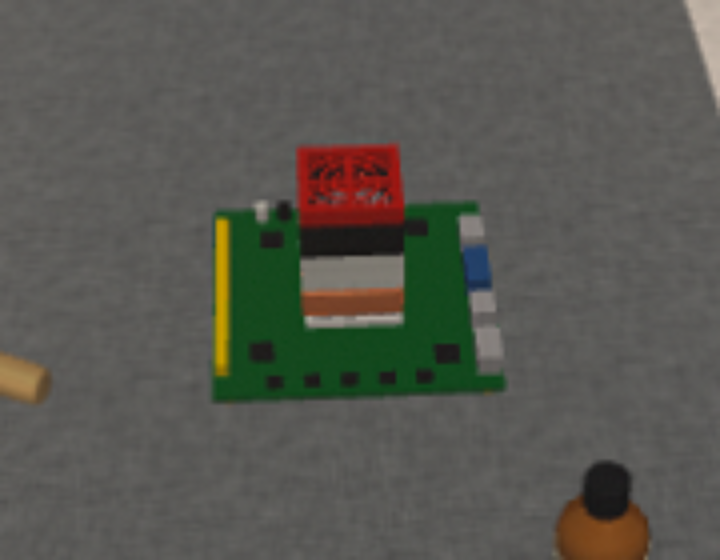

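View pics/p4.png

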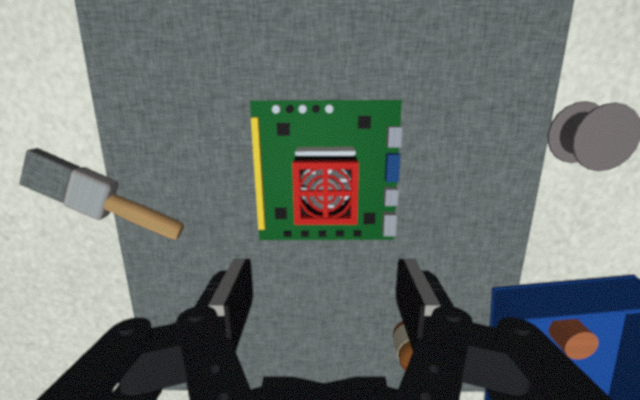

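The full stack stands on the green board: guard, fan, sink and copper are upright and centred, and the arm is clear of them.

```bash
python3 -c "
from bench import env
print(env.hand_in())"
```

```text
the job is handed in; nothing more can be done
None
```

The cooler is built on the green board's processor in the order asked (copper plate, heat sink, black fan, red guard) and handed in at about 34 s; by camera the guard and fan are within 1 mm of centre and the heat sink about 5 mm off, and I have not seen the verdict.

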